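Try the shaker's latching stop button

ROBOT

A 6-joint arm with a two-finger parallel gripper is mounted at the origin on the work surface. World frame = base frame: x ahead of the robot, y to its left, z up, the work surface at z = 0. Lengths are in m, angles in rad, forces in N, time in s.
With the tool pointing down it reaches from about 0.325 to 0.775 m from the base axis. Payload 5.5 kg.
Tool frame: the origin (TCP) lies on the centre line of the jaws, within the pads' length; the fingertips stand 14 mm ahead of it and the grasp point (between the pads) lies 5 mm behind it (r.tip_reach is the distance from the TCP to the fingertips, in m); z points along the fingers, y is the line along which they close (so a half turn about z gives the same grasp; the last joint's range is limited). The gripper opens to 88 mm and grips with 3 to 60 N. Pads are 20 mm wide; open, the fingers measure 115 mm over their backs; the gripper's body (75 mm by 178 mm) begins 61 mm behind the grasp point.
Start: joints at [-1.401, 0.091, 1.231, -0, 1.82, -0.057], TCP at [0.135, -0.585, 0.214] pointing down, gripper open.
Joint ranges: [-2.87, 2.87], [-0.86, 2.18], [0.17, 2.46], [-1.51, 4.65], [0.06, 2.69], [-2.65, 2.65]. Speed limits (rad/s): [2.57, 2.57, 3.01, 3.14, 3.14, 3.14].

INTERFACE

Orientations are given as a rotation vector (axis times angle).
In Python, from cell import r gives the robot as it stands.
- The arm moves only by the tool arm_command, never from a script. Its argument "plan" is a list of rows, each a list of 7 numbers: the shift along the tool's x, y, z in m, then the turn, a rotation vector about the tool's x, y, z in degrees, then the opening, from -1 (shut) to 1 (fully open). In form: [[x, y, z, rx, ry, rz, grip], ...]. A call has 1 to 5 rows; each row is the pose to reach, as a shift and turn from the pose commanded when the call began, along the tool's axes at that moment; what a row does not reach only later rows make up. A row lasts 1/8 s, in which the tool goes at most 62.5 mm and 10.7 degrees, less where a joint would pass 70% of its speed; a pose out of reach is approached as far as the arm can. A call with a gripper value outside its range is refused whole. The fingers move at their own pace and stop on an object; "newtons" is the grip in N (left out, the last holds). Time passes only in rows, so rows that repeat a pose let the fingers close. It gives the time, the measured TCP pose, the force, the opening and the grip force at its end, in the units of the state.
- r.observe(): the state, without advancing time (a new reading comes with each control period).
- r.capture(name): name is "side" or "top"; returns a dict with "img" (384x512x3 uint8, blue, green, red), "range_z" (384x512 float32, m along the optical axis (not along the pixel's ray), 0 where there is no reading), "camera_matrix" (3x3 intrinsics, pixels), "distortion" ([k1, k2, p1, p2, k3] as OpenCV has them; the pictures are not rectified), "pose" (4x4, takes a point from camera to world coordinates). Camera axes: x right, y down, z forward; pixel columns grow to the right and rows downward; lengths in m; the calibration is good to about 2 mm. A picture is of the moment at which its call begins.
- r.sign_off(): hands the job in; it is judged then, once.
Trained networks look in a picture, given as the dict that the camera call returned (one of the last four; its "shot" number tells which), for a name from the list of things; names that differ only in an ending like _2 or _b are one class to them, and where a whole thing is asked for, a point or a joint stands for the part that bears it (a point fixed in the world has none). Each returns a list of dicts, best first, with "conf" (0 to 1); they miss things now and then, are a little off and sometimes report something else, mostly with a low value. They report only what shows in the picture. A call takes as long as a camera call. They do not tell look-alikes from the thing itself.
- r.trace(query, picture): "region" (384x512 bool, what is visible of it) and "extent" ([centre column, centre row, width, height] in pixels, round what is visible of it).
- r.place_of(query, picture): "centre" ([column, row] in pixels: a listed point, or the origin of a listed thing).
The state is a dict: "time_s": time; "joint_positions": joint angles; "joint_velocities": joint speeds; "tau": joint torques, N m; "eef_pos": TCP position; "eef_rot": TCP orientation; "force": force on the tool from outside, world axes, zero at the start; "moment": the same for the moment, N m; "grip_width": opening from 0.0 (shut) to 1.0 (fully open); "gripper_force": force on a finger pad.
Only numpy, scipy, OpenCV 4.12 (cv2) and the standard library are available. Lean on these libraries where they do the work, as an engineer would, in place of code of your own. Each camera call takes 0.05 s, during which the arm holds its last target. There are 200 camera calls.

TASK

Try out the shaker's stop button: press the big mushroom head straight in until it latches, and take your hand off so that it stays down by itself. Then push its grip bar round clockwise (seen from above), from one side with a fingertip and without pinching the bar, until the latch lets go and the head springs back up, and come clear. Do not press the small flat start button, do not lift or shove the button box, and leave the other things on the bench where they stand.

Things in the scene. Friction and masses are not known exactly. Their poses are not given: they have to be found in the camera images.
- station: Loose grey button box on four rubber feet, 100 (x) x 200 (y) x 70 mm high, 2 to 3 kg, turned up to 0.8 rad either way. Origin: centre of its underside, on the bench; z up. On its top stand the mushroom stop head, at y = +45 mm in its frame, and the small start button, at y = -58 mm.
- guard (a point): Centre of the fixed dark steel guard ring round the mushroom head, at its upper edge, on the head's axis. Ring: outer radius 39.5 mm, inner 33.5 mm, 16 mm tall, so its upper edge is 86 mm above the bench. Axes as the box.
- bar_top (a point): Centre of the flat top of the light metal grip bar on the black mushroom head, on the head's axis; moves and turns with the head, z up, x along the bar (untwisted: the box's x). The bar is 54 mm long (x), 14 mm wide (y), 20 mm tall, with flat upright sides, and crosses the middle of the head's disc. This point is 118 mm above the bench with the head up, about 110 mm with it latched.
- disc_top (a point): Centre of the upper face of the head's round disc (radius 30 mm, flat to 22 mm, sloping off 7 mm to the rim), inside the foot of the bar; axes as bar_top. 98 mm above the bench with the head up, about 90 mm latched.
- stop_press (a joint): How far the mushroom head is pushed in, m: 0 = up, 0.0105 = hard bottom stop. It is sprung upward: about 3 N to start it, 5 N where the latch gives and at the bottom. Pushed beyond 0.0095 it latches, and when let go it rises a little and stays at about 0.0083; pushed less far it comes straight back up.
- stop_twist (a joint): How far the mushroom head is twisted clockwise seen from above, rad: 0 = rest, 0.8 = end stop; it cannot turn the other way. A spring (0.05 N m at 0, 0.11 N m at 0.8) turns it back to 0 when let go. When the head is latched, twisting it past about 0.5 rad frees the latch and the head springs up the 8 mm, unless a finger is over it.
- start (a joint): How far the start button is pushed in, m: 0 = up, 0.006 = fully in.
- amber_bottle: Loose amber glass bottle with a black cap, 66 mm across, 150 mm tall; origin at the centre of its underside. Bystander.
- jar: Loose white jar with a black lid, 64 mm across, 75 mm tall; origin at the centre of its underside. Bystander.
- tube_rack: Loose green test-tube rack, 90 x 200 mm, 100 mm tall with its tubes; origin at the centre of its underside. Bystander.
- start_top (a point): Centre of the top of the small flat round start button, 88 mm above the bench: radius 13 mm, in a steel collar of radius 21 mm that is 10 mm tall. To be left alone.
Mind the look-alikes: they are no part of the job. Several things have the shape of the station; the one meant has the colours described above.

How it is judged:
On the way, in this order (a step that is already met when the one before it is completed fails the run):
1. the mushroom head is latched down and stays down with no finger on the box or head (value of joint stop_press above 0.006 m and contact force between each of the arm, the fingers and station below 0.3 N), for 0.2 s.
2. the latched head is then twisted clockwise (more than 0.2 rad) (value of joint stop_twist above 0.2 rad).
At the end, for the whole second after the job is handed in: The mushroom head is back up (within 1.5 mm) and turned back to rest (within 0.1 rad), the start button is up, the box stands flat within 25 mm of where it was and at rest, and the bottle, jar and rack are within 20 mm of where they stood (value of joint each of stop_press, start below 0.0015 m and value of joint stop_twist below 0.1 rad and linear speed of station below 0.02 m/s and distance of station from where it was at the start of the episode below 0.025 m and angle between station's own z axis and vertical below 0.05 rad and distance of each of amber_bottle, jar, tube_rack from where it was at the start of the episode below 0.02 m); the robot touches nothing.
It fails at once if the start button is pressed (more than 3 mm) (value of joint start above 0.003 m).
It fails at once if the grip bar is pinched between the fingers (both its sides pressed at once with more than 2 N) (contact force between the fingers and stop_twist_c3 above 2 N and contact force between the fingers and stop_twist_c4 above 2 N).
It fails at once if the button box is lifted more than 8 mm or shoved more than 25 mm (height (world z) of station above 0.008 m or distance of station from where it was at the start of the episode above 0.025 m).
It fails at once if the bottle, jar or rack is lifted or moved more than 20 mm (distance of any of amber_bottle, jar, tube_rack from where it was at the start of the episode above 0.02 m).
It also fails if it takes over 45 s, if anything falls off the work surface, if the arm or the gripper's body presses on something with over 40 N, if the wrist force passes 120 N, or if a joint passes its speed limit or range.

## Working session

There is one attempt and no reset: what is moved stays moved. The work goes in short steps, Python scripts to look and compute and a tool call to move; the robot and the scene stay as the last step left them, time stands still between calls to the robot, and variables do not carry over. Pictures are saved under pics/ and viewed, at most 10 in all, crops included, and the job is handed in when it is done.

Besides the shell and the picture viewer there is one more tool, called after "Call:" in YAML: its name, and indented under it one key for each argument. arm_command: Moves the arm, as the interface text tells. Its arguments: {"type":"object","properties":{"plan":{"type":"array","items":{"type":"array","items":{"type":"number"}}},"newtons":{"type":"number"}},"required":["plan"]}

```bash
mkdir -p pics; cat > h.py <<'E'
import numpy as np, cv2
from cell import r
from scipy.spatial.transform import Rotation as R
def world(p,uv,z=None,depth=None):
    n=cv2.undistortPoints(np.array([[uv]],float),p["camera_matrix"],np.array(p["distortion"],float))[0,0]
    d=np.array([n[0],n[1],1.]); T=np.array(p["pose"])
    w=T[:3,:3]@d
    s=depth if z is None else (z-T[2,3])/w[2]
    return T[:3,3]+s*w
E
python3 - <<'E'
from h import *
ims=[]
for c in ["top","side"]:
    p=r.capture(c); cv2.imwrite(f"pics/{c}0.png",p["img"])
    print(c,np.round(p["pose"],3).tolist())
    for q,z in [("guard",.086),("bar_top",.118),("disc_top",.098),("start_top",.088),("station",0),("amber_bottle",0),("jar",0),("tube_rack",0)]:
        for d in r.place_of(q,p): print(q,round(d["conf"],2),np.round(d["centre"]),np.round(world(p,d["centre"],z),3))
o=r.observe();print(o["time_s"],o["eef_pos"],o["eef_rot"],o["force"])
E
```

```text
top [[0.013, -0.998, 0.058, 0.471], [-1.0, -0.012, 0.02, 0.055], [-0.019, -0.058, -0.998, 1.325], [0.0, 0.0, 0.0, 1.0]]
guard 0.91 [242. 187.] [0.534 0.13  0.086]
guard 0.9 [232. 251.] [0.322 0.159 0.086]
guard 0.71 [318. 234.] [ 0.382 -0.124  0.086]
guard 0.65 [122. 220.] [0.419 0.53  0.086]
guard 0.55 [209. 107.] [0.805 0.244 0.086]
bar_top 0.71 [208. 108.] [0.793 0.242 0.118]
bar_top 0.66 [318. 234.] [ 0.386 -0.12   0.118]
bar_top 0.64 [236. 186.] [0.534 0.145 0.118]
bar_top 0.62 [230. 250.] [0.329 0.161 0.118]
bar_top 0.54 [118. 220.] [0.422 0.531 0.118]
bar_top 0.18 [307. 124.] [ 0.741 -0.082  0.118]
disc_top 0.84 [234. 253.] [0.317 0.152 0.098]
disc_top 0.74 [240. 183.] [0.547 0.135 0.098]
disc_top 0.72 [118. 224.] [0.407 0.537 0.098]
disc_top 0.57 [208. 109.] [0.793 0.246 0.098]
disc_top 0.56 [320. 234.] [ 0.384 -0.128  0.098]
start_top 0.5 [150. 219.] [0.425 0.433 0.088]
start_top 0.5 [197. 191.] [0.518 0.279 0.088]
start_top 0.46 [212. 279.] [0.23  0.222 0.088]
start_top 0.46 [197. 136.] [0.703 0.284 0.088]
start_top 0.4 [265. 199.] [0.497 0.051 0.088]
start_top 0.36 [349. 2
[... 1237 characters left out ...]
.206 0.088]
start_top 0.62 [231. 185.] [0.564 0.12  0.088]
start_top 0.61 [353. 159.] [ 0.372 -0.216  0.088]
start_top 0.48 [145. 197.] [0.706 0.302 0.088]
start_top 0.43 [179. 268.] [0.427 0.437 0.088]
start_top 0.39 [269. 182.] [0.491 0.042 0.088]
station 0.91 [148. 213.] [0.753 0.269 0.   ]
station 0.76 [248. 213.] [0.525 0.096 0.   ]
station 0.71 [166. 315.] [0.42  0.493 0.   ]
station 0.66 [301. 265.] [0.285 0.189 0.   ]
amber_bottle 0.89 [334. 156.] [ 0.509 -0.353  0.   ]
jar 0.79 [196. 253.] [0.516 0.309 0.   ]
tube_rack 0.75 [227. 163.] [ 0.777 -0.093  0.   ]
0.9 [ 0.13492152 -0.58465813  0.21384617] [3.12138762e+00 3.55516906e-01 8.36132446e-06] [ 0.71897721 -0.377182   -0.11269498]
```

```bash
python3 - <<'E'
import cv2
a=cv2.imread("pics/top0.png")[70:310,60:420];cv2.imwrite("pics/t1.png",cv2.resize(a,(800,533),interpolation=cv2.INTER_CUBIC))
E
```

```text
(no output)
```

View pics/t1.png

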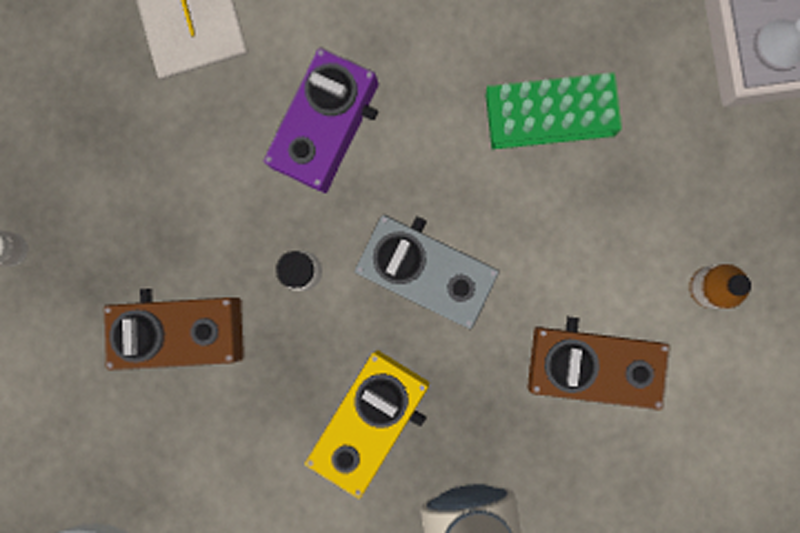

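View pics/side0.png

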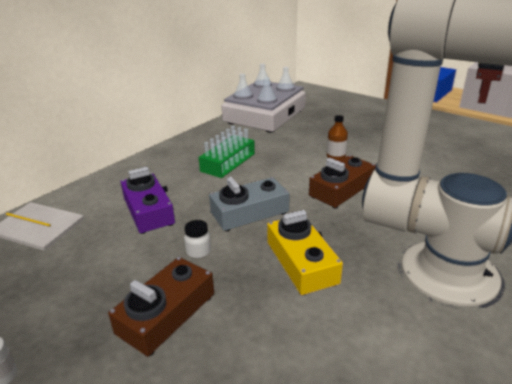

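The grey box is at about (427,270) in the crop, with its head at (400,257), which is (240,186) in the full image. The brown, yellow and purple boxes are decoys. The jar is close by at (297,270). Next I'll measure the box pose precisely.

```bash
python3 - <<'E'
from h import *
p=r.capture("top"); img=p["img"].astype(int); Z=p["range_z"]
vs,us=np.mgrid[150:235,205:300]
P=np.array([world(p,(u,v),depth=Z[v,u]) if Z[v,u]>0 else [0,0,-1] for v,u in zip(vs.ravel(),us.ravel())])
C=img[vs.ravel(),us.ravel()]; b=C.mean(1)
near=np.hypot(P[:,0]-.515,P[:,1]-.09)<.135
top=near&(P[:,2]>.055)&(P[:,2]<.135)
q=P[top]; 
rect=cv2.minAreaRect((q[:,:2]*1000).astype(np.float32)); print("rect",rect, "medz",np.median(q[:,2]))
bar=near&(np.hypot(P[:,0]-.535,P[:,1]-.135)<.04)&(b>150)
print(bar.sum(), "bar z",np.percentile(P[bar,2],[10,50,90]))
uv=np.c_[us.ravel(),vs.ravel()][bar]
W=np.array([world(p,x,z=.118) for x in uv])
c=cv2.minAreaRect((W[:,:2]*1000).astype(np.float32)); print("bar",c,W.mean(0))
d=W[:,:2]-W[:,:2].mean(0); e=np.linalg.eigh(d.T@d)[1][:,1]; print("baryaw",np.degrees(np.arctan2(e[1],e[0])))
# grey top by colour, plane z=.07
h=near&(abs(P[:,2]-.07)<.008); q=np.array([world(p,x,z=.07) for x in np.c_[us.ravel(),vs.ravel()][h]])
print("top70",cv2.minAreaRect((q[:,:2]*1000).astype(np.float32)))
s=r.capture("side")
for pp in (p,s):
  for n,z in (("guard",.086),("bar_top",.118),("disc_top",.098),("start_top",.088),("station",0)):
    for d in r.place_of(n,pp):
        w=world(pp,d["centre"],z)
        if np.hypot(w[0]-.515,w[1]-.09)<.09: print(n,round(d["conf"],2),np.round(w,4))
E
```

```text
rect ((520.0585327148438, 97.80191040039062), (200.171142578125, 99.91004180908203), 64.33403015136719) medz 0.07052211650936302
58 bar z [0.1138317  0.11709127 0.12021751]
bar ((538.31005859375, 138.02671813964844), (10.190655708312988, 52.22639083862305), 64.29325103759766) [0.53843208 0.13790864 0.118     ]
baryaw 154.58940551021408
top70 ((519.7730102539062, 97.48741149902344), (199.14663696289062, 99.31575775146484), 64.25363159179688)
guard 0.94 [0.5338 0.1331 0.086 ]
bar_top 0.65 [0.5481 0.1362 0.118 ]
disc_top 0.69 [0.5355 0.1344 0.098 ]
start_top 0.63 [0.5145 0.0511 0.088 ]
station 0.56 [0.518  0.0991 0.    ]
guard 0.62 [0.5511 0.1279 0.086 ]
bar_top 0.82 [0.5372 0.1369 0.118 ]
disc_top 0.51 [0.5262 0.146  0.098 ]
start_top 0.46 [0.489  0.0463 0.088 ]
station 0.6 [0.5214 0.1077 0.    ]
```

```bash
cat >> h.py <<'E'
H=np.array([.5388,.138]); YAW=64.3   # head axis; tool yaw = bar +y
def go(bx,by,tipz,th=0,pr=True):
    "row to reach block centre (bx,by) mm in bar frame turned clockwise th deg, tip height mm"
    o=r.observe(); T=R.from_rotvec(o["eef_rot"]); a=np.radians(YAW-90-th)
    w=np.r_[H+np.array([[np.cos(a),-np.sin(a)],[np.sin(a),np.cos(a)]])@np.array([bx,by])/1e3, tipz/1e3+.014]
    y=np.radians(YAW-th); G=R.from_matrix(np.array([[np.cos(y),np.sin(y),0],[np.sin(y),-np.cos(y),0],[0,0,-1]]))
    print("t",round(o["time_s"],2),"F",np.round(o["force"],1),np.round(T.inv().apply(w-o["eef_pos"]),4),np.round((T.inv()*G).as_rotvec(degrees=True),1))
E
python3 -c "
from h import *
go(0,0,180); print(r.tip_reach)"
```

```text
t 1.5 F [ 0.   0.2 -0.4] [ 0.556  -0.6133  0.0198] [ -0.    0.  -51.3]
0.014
```

Call:
arm_command:
  plan:
    - [0.04, -0.044, 0, 0, 0, -4, -1]
    - [0.08, -0.088, 0, 0, 0, -8, -1]
    - [0.12, -0.132, 0, 0, 0, -12, -1]
    - [0.16, -0.176, 0, 0, 0, -16, -1]
    - [0.2, -0.22, 0, 0, 0, -20, -1]
  newtons: 20

```text
time_s: 2.12
eef_pos: [0.2809, -0.3236, 0.214]
eef_rot: [3.011, 0.895, 0.001]
force: [0.8, 0.1, -0.0]
grip_width: 0.471
gripper_force: 0.0
```

```bash
python3 -c "
from h import *
go(0,0,180)"
```

```text
t 2.12 F [ 0.8  0.1 -0. ] [ 0.4681 -0.2459  0.0199] [  0.1  -0.  -31.2]
```

Call:
arm_command:
  plan:
    - [0.053, -0.028, 0, 0, 0, -3.5, -1]
    - [0.106, -0.056, 0, 0, 0, -7, -1]
    - [0.159, -0.084, 0, 0, 0, -10.5, -1]
    - [0.212, -0.112, 0, 0, 0, -14, -1]
    - [0.265, -0.14, 0, 0, 0, -17.5, -1]

```text
time_s: 2.75
eef_pos: [0.427, -0.0617, 0.2142]
eef_rot: [2.839, 1.342, 0.002]
force: [0.8, -0.4, 0.0]
grip_width: 0.006
gripper_force: 0.0
```

```bash
python3 -c "
from h import *
go(0,0,150)"
```

```text
t 2.75 F [ 0.8 -0.4  0. ] [ 0.2253 -0.0404  0.0503] [  0.1  -0.  -13.7]
```

Call:
arm_command:
  plan:
    - [0.055, -0.01, 0.01, 0.1, 0, -4, -1]
    - [0.11, -0.02, 0.02, 0.1, 0, -8, -1]
    - [0.17, -0.03, 0.035, 0.1, 0, -13.7, -1]
    - [0.2253, -0.0404, 0.0503, 0.1, 0, -13.7, -1]
    - [0.2253, -0.0404, 0.0503, 0.1, 0, -13.7, -1]

```text
time_s: 3.38
eef_pos: [0.5382, 0.1389, 0.1603]
eef_rot: [-2.654, -1.673, 0.008]
force: [-0.4, -0.5, -1.3]
grip_width: 0.002
gripper_force: 0.0
```

```bash
python3 -c "
from h import *
go(0,0,108)
for c in ('side','top'):
  p=r.capture(c); cv2.imwrite('pics/a_%s.png'%c,p['img'])
a=cv2.imread('pics/a_side.png')[110:260,160:360];b=cv2.imread('pics/a_top.png')[130:280,180:330]
cv2.imwrite('pics/a.png',np.hstack([cv2.resize(a,(440,330),interpolation=2),cv2.resize(b,(330,330),interpolation=2)]))"
```

```text
t 3.38 F [-0.4 -0.5 -1.3] [-0.0004  0.0012  0.0383] [-0.4  0.1  0.1]
```

View pics/a.png

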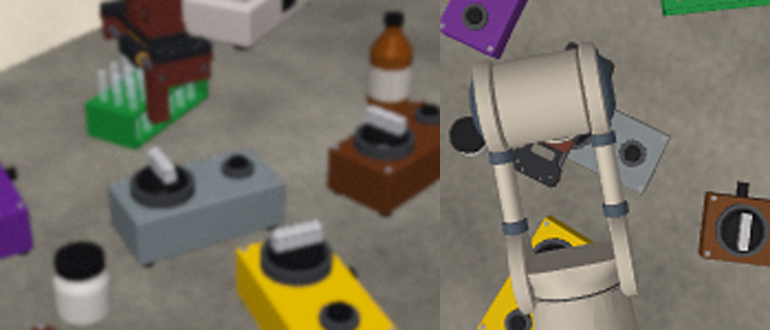

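The side view shows the closed fingers directly above the grey box's head: tip near (160,115), bar near (160,160). Pressing now.

Call:
arm_command:
  plan:
    - [0, 0.001, 0.015, -0.3, 0, 0, -1]
    - [0, 0.001, 0.026, -0.3, 0, 0, -1]
    - [0, 0.001, 0.031, -0.3, 0, 0, -1]
    - [0, 0.001, 0.035, -0.3, 0, 0, -1]
    - [0, 0.001, 0.0375, -0.3, 0, 0, -1]

```text
time_s: 4.1
eef_pos: [0.5394, 0.1354, 0.126]
eef_rot: [2.659, 1.667, 0.004]
force: [1.7, -0.6, -0.7]
grip_width: 0.009
gripper_force: 0.0
```

```bash
python3 -c "
from h import *
go(0,0,108)"
```

```text
t 4.1 F [ 1.7 -0.6 -0.7] [ 0.0021 -0.0017  0.004 ] [ 0.2 -0.  -0.1]
```

```bash
python3 -c "
from h import *
for i in range(3):
  p=r.capture('side');o=r.observe();print(np.round(o['eef_pos'],4),o['force'].round(1) if hasattr(o['force'],'round') else o['force'],np.round(o['moment'],2))
cv2.imwrite('pics/b.png',cv2.resize(p['img'][120:240,170:330],(800,600),interpolation=2))"
```

```text
[0.5393 0.1355 0.1257] [-0.1  0.5 -1.1] [-0.01 -0.08 -0.02]
[0.5393 0.1355 0.1259] [0.1 0.1 0.7] [-0.06 -0.01 -0.01]
[0.5394 0.1356 0.1261] [-0.8  0.4 -0.7] [ 0.01 -0.03 -0.02]
```

View pics/b.png

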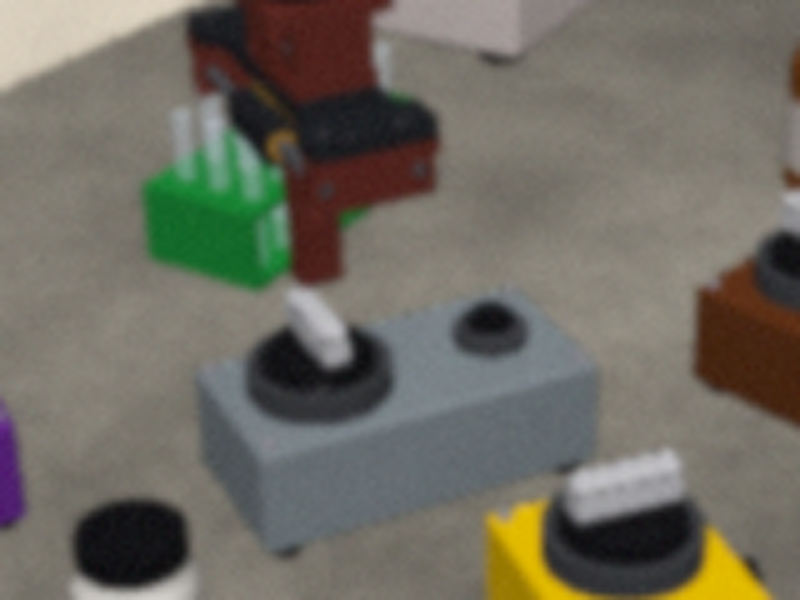

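```bash
python3 -c "
from h import *
p=r.capture('side');q=r.capture('top');T=np.array(p['pose'])
def pr(w,p):
  T=np.linalg.inv(np.array(p['pose']));return cv2.projectPoints(np.array([w],float),cv2.Rodrigues(T[:3,:3])[0],T[:3,3],p['camera_matrix'],np.array(p['distortion'],float))[0].ravel().round(1)
o=r.observe();R_=R.from_rotvec(o['eef_rot']);print(o['joint_positions'],R_.as_matrix().round(3))
print('tip',pr(o['eef_pos']+R_.apply([0,0,.014]),p),'head',pr([.5388,.138,.118],p))
Z=p['range_z']
for u,v in [(233,174),(233,168),(230,160),(240,150),(233,186)]: print((u,v),Z[v,u],world(p,(u,v),depth=Z[v,u]).round(4))
"
```

```text
[ 0.18639584 -0.02949697  1.50821124 -0.00192063  1.65938139  0.63650006] [[ 0.435  0.9    0.004]
 [ 0.9   -0.435 -0.001]
 [ 0.001  0.004 -1.   ]]
tip [233.2 182.6] head [232.8 181.2]
(233, 174) 1.1212162 [0.531  0.144  0.1451]
(233, 168) 1.1109953 [0.5297 0.1442 0.1633]
(230, 160) 1.0936804 [0.5314 0.1518 0.1891]
(240, 150) 1.001307 [0.4642 0.1875 0.251 ]
(233, 186) 1.1296676 [0.5263 0.1515 0.1142]
```

The side view shows no contact: the fingertip is at about (233,176) and the bar is below it. The tip appears roughly 20–25 mm higher than its reported height. I'll measure the gap from the depth image.

```bash
python3 -c "
from h import *
p=r.capture('side');Z=p['range_z'];I=p['img']
o=r.observe();Ri=R.from_rotvec(o['eef_rot']).inv()
for u in (230,233,236):
  for v in range(154,192,2):
    w=world(p,(u,v),depth=Z[v,u]);print((u,v),w.round(3),(Ri.apply(w-o['eef_pos'])*1000).round(0),I[v,u])
"
```

```text
(230, 154) [0.498 0.186 0.23 ] [  27.  -58. -103.] [43 44 69]
(230, 156) [0.531 0.151 0.2  ] [ 10. -14. -74.] [34 35 72]
(230, 158) [0.53  0.152 0.195] [ 11. -15. -69.] [25 29 67]
(230, 160) [0.533 0.15  0.188] [ 10. -12. -62.] [26 27 67]
(230, 162) [0.532 0.152 0.183] [ 11. -13. -57.] [26 30 72]
(230, 164) [0.534 0.15  0.176] [ 11. -11. -50.] [24 30 71]
(230, 166) [0.534 0.151 0.171] [ 11. -11. -44.] [24 27 70]
(230, 168) [0.535 0.149 0.164] [ 11. -10. -37.] [28 33 74]
(230, 170) [0.535 0.15  0.158] [ 11. -10. -32.] [26 31 72]
(230, 172) [0.534 0.152 0.153] [ 12. -12. -27.] [28 31 72]
(230, 174) [0.536 0.15  0.146] [ 11.  -9. -20.] [33 39 76]
(230, 176) [0.536 0.151 0.141] [ 12. -10. -14.] [ 74  76 101]
(230, 178) [0.554 0.131 0.119] [ 3. 15.  7.] [170 168 169]
(230, 180) [0.549 0.137 0.118] [6. 8. 9.] [187 183 183]
(230, 182) [0.543 0.144 0.117] [ 9. -0. 10.] [156 154 153]
(230, 184) [0.543 0.144 0.111] [10. -0. 16.] [136 133 132]
(230, 186) [0.544 0.144 0.105] [10. -0. 22.] [121 117 119]
(230, 188) [0.544 0.145 0.098] [10. -0. 28.] [81 78 77]
(230, 190) [0.537 0.152 0.098] [14. -9
[... 1631 characters left out ...]
33.] [28 35 73]
(236, 170) [0.527 0.136 0.155] [ -5. -12. -29.] [30 35 76]
(236, 172) [0.529 0.134 0.147] [ -6.  -9. -21.] [28 36 79]
(236, 174) [0.531 0.132 0.14 ] [ -7.  -6. -14.] [35 43 80]
(236, 176) [ 0.691 -0.041  0.   ] [-93. 213. 127.] [ 87  94 107]
(236, 178) [ 0.682 -0.032 -0.   ] [-89. 201. 127.] [116 124 131]
(236, 180) [ 0.675 -0.023 -0.001] [-84. 190. 128.] [125 135 140]
(236, 182) [ 0.665 -0.012  0.001] [-78. 176. 126.] [156 157 159]
(236, 184) [0.522 0.145 0.119] [  0. -20.   8.] [187 185 187]
(236, 186) [0.516 0.152 0.118] [  4. -29.   8.] [193 190 191]
(236, 188) [0.515 0.153 0.113] [  5. -30.  13.] [154 151 152]
(236, 190) [0.515 0.153 0.106] [  5. -29.  20.] [159 156 157]
```

The depth image puts the whole gripper about 26 mm higher than the reported pose, and the finger body is shifted by the same amount. I'll descend carefully and use contact force to confirm.

Call:
arm_command:
  plan:
    - [0.002, -0.002, 0.008, 0, 0, 0, -1]
    - [0.002, -0.002, 0.014, 0, 0, 0, -1]
    - [0.002, -0.002, 0.016, 0, 0, 0, -1]
    - [0.002, -0.002, 0.018, 0, 0, 0, -1]
    - [0.002, -0.002, 0.018, 0, 0, 0, -1]

```text
time_s: 5.03
eef_pos: [0.5383, 0.1383, 0.1085]
eef_rot: [2.659, 1.668, 0.003]
force: [-2.4, -0.2, 3.1]
grip_width: 0.002
gripper_force: 1.7
```

```bash
cat >> h.py <<'E'
def see():
    p=r.capture('side');Z=p['range_z'];I=p['img'].astype(int)
    o=r.observe();Ri=R.from_rotvec(o['eef_rot']).inv()
    out=[]
    for v in range(140,205):
      for u in range(215,255):
        if I[v,u,2]>1.6*I[v,u,1] and I[v,u,2]>50 and Z[v,u]>0:
          w=world(p,(u,v),depth=Z[v,u]); t=Ri.apply(w-o['eef_pos'])*1000
          if abs(t[0])<25 and abs(t[1])<25: out.append(np.r_[t,w*1000])
    out=np.array(out); low=out[out[:,2]>-60]
    print('finger tool-frame pct5/50/95',np.percentile(low,[3,50,97],axis=0).round(1).tolist())
    print('t',o['time_s'],'eef',np.round(o['eef_pos'],4),'F',np.round(o['force'],1))
    return p
E
python3 -c "
from h import *
see();go(0,0,82)"
```

```text
finger tool-frame pct5/50/95 [[-8.8, -13.6, -56.8, 525.4, 134.1, 124.3], [5.3, -9.8, -33.4, 531.0, 146.7, 141.8], [12.3, -0.7, -15.9, 542.4, 153.8, 165.3]]
t 5.075 eef [0.5383 0.1382 0.1085] F [-3.1 -0.5  3.3]
t 5.08 F [-3.1 -0.5  3.3] [-0.      0.0005  0.0125] [ 0.2 -0.  -0.1]
```

Contact at about 3 N with reported eef z 0.1085, which confirms the offset. Pressing further in.

Call:
arm_command:
  plan:
    - [0, 0, 0.003, 0, 0, 0, -1]
    - [0, 0, 0.006, 0, 0, 0, -1]
    - [0, 0, 0.008, 0, 0, 0, -1]
    - [0, 0, 0.008, 0, 0, 0, -1]

```text
time_s: 5.58
eef_pos: [0.5386, 0.1382, 0.1002]
eef_rot: [2.659, 1.668, 0.004]
force: [-2.5, 1.3, 5.2]
grip_width: 0.004
gripper_force: 2.4
```

```bash
python3 -c "
from h import *
p=see();go(0,0,82)
cv2.imwrite('pics/c.png',cv2.resize(p['img'][120:240,170:330],(800,600),interpolation=2))"
```

```text
finger tool-frame pct5/50/95 [[-8.8, -13.3, -55.2, 525.6, 134.3, 116.2], [4.8, -9.6, -32.2, 531.5, 146.9, 132.4], [12.1, -1.7, -16.0, 541.6, 154.0, 155.4]]
t 5.625 eef [0.5386 0.1382 0.1003] F [-1.3  0.3  5. ]
t 5.62 F [-1.3  0.3  5. ] [-0.0001  0.0002  0.0043] [ 0.2 -0.  -0.1]
```

View pics/c.png

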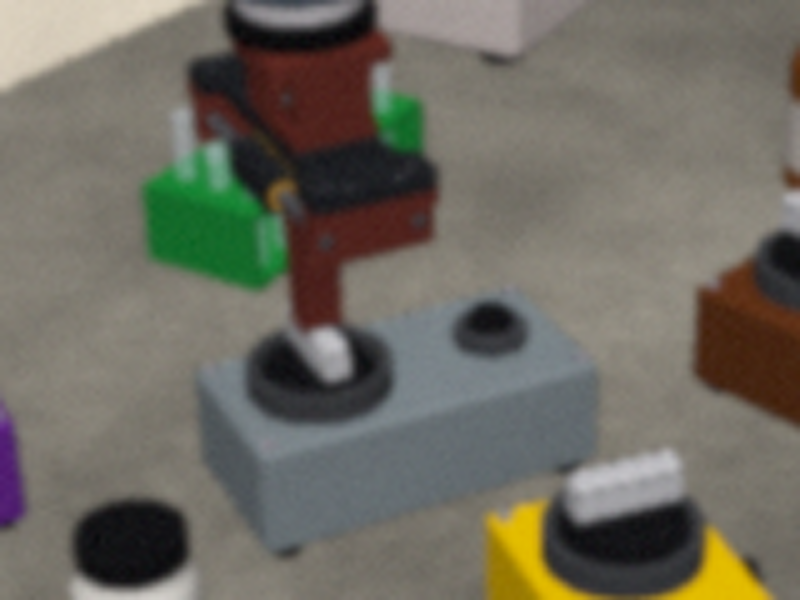

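The finger is pressing squarely on the bar at about (318,325) and the head is partway down. I'll push until the force rises.

Call:
arm_command:
  plan:
    - [0, 0, 0.001, 0, 0, 0, -1]
    - [0, 0, 0.0025, 0, 0, 0, -1]
    - [0, 0, 0.0025, 0, 0, 0, -1]

```text
time_s: 6.0
eef_pos: [0.5388, 0.1383, 0.0989]
eef_rot: [2.659, 1.668, 0.005]
force: [-4.3, -0.3, 9.9]
grip_width: 0.005
gripper_force: 4.8
```

About 10 N against the bottom stop, so it should be latched. Lifting off to check.

Call:
arm_command:
  plan:
    - [0, 0, -0.01, 0, 0, 0, -1]
    - [0, 0, -0.03, 0, 0, 0, -1]
    - [0, 0, -0.03, 0, 0, 0, -1]
    - [0, 0, -0.03, 0, 0, 0, -1]
    - [0, 0, -0.03, 0, 0, 0, -1]

```text
time_s: 6.62
eef_pos: [0.5381, 0.1381, 0.1267]
eef_rot: [2.659, 1.668, 0.001]
force: [1.5, -0.0, 0.4]
grip_width: 0.006
gripper_force: 0.0
```

```bash
python3 -c "
from h import *
p=see();Z=p['range_z'];I=p['img'].astype(int)
w=[]
for v in range(172,200):
  for u in range(220,248):
    if I[v,u].min()>175: w.append(np.r_[world(p,(u,v),depth=Z[v,u]),u,v])
w=np.array(w);print(len(w),np.percentile(w[:,2],[10,50,90]),w.mean(0).round(3))
go(15,23,130-22.6)
"
```

```text
finger tool-frame pct5/50/95 [[-6.4, -13.7, -55.9, 524.9, 137.2, 141.5], [4.5, -10.1, -33.5, 531.0, 146.8, 160.2], [12.5, -2.6, -14.9, 540.7, 153.8, 182.6]]
t 6.675 eef [0.5381 0.1382 0.1267] F [ 0.2  0.4 -0.2]
32 [0.10850336 0.10966823 0.11176289] [5.36000e-01 1.42000e-01 1.10000e-01 2.32906e+02 1.84781e+02]
t 6.67 F [ 0.2  0.4 -0.2] [0.0232 0.0157 0.0053] [ 0.1  0.  -0.1]
```

Latched: the bar top is at 110 mm. Next I move to the +y side of the bar's +x end and lower the tip beside it to about 101.5 mm true height.

Call:
arm_command:
  plan:
    - [0.012, 0.008, 0, 0, 0, 0, -1]
    - [0.024, 0.0157, 0, 0, 0, 0, -1]
    - [0.024, 0.0157, 0.015, 0, 0, 0, -1]
    - [0.024, 0.0157, 0.03, 0, 0, 0, -1]
    - [0.024, 0.0157, 0.0337, 0, 0, 0, -1]

```text
time_s: 7.3
eef_pos: [0.5618, 0.1526, 0.0912]
eef_rot: [2.66, 1.668, -0.003]
force: [-0.1, -0.2, 0.7]
grip_width: -0.0
gripper_force: 0.0
```

```bash
python3 -c "
from h import *
p=see()
cv2.imwrite('pics/d.png',cv2.resize(p['img'][140:220,190:297],(800,600),interpolation=2))
for th in (0,10,20,30,38): go(15,18,79,th)
"
```

```text
finger tool-frame pct5/50/95 [[-7.0, -13.5, -54.3, 549.0, 150.4, 104.3], [4.4, -9.7, -30.5, 554.5, 160.6, 122.1], [11.6, -0.3, -12.7, 566.3, 167.2, 145.9]]
t 7.35 eef [0.562  0.1526 0.0916] F [-1.  -0.2 -1.2]
t 7.35 F [-1.  -0.2 -1.2] [-0.0053  0.0005 -0.0013] [ 0.1  0.1 -0.1]
t 7.35 F [-1.  -0.2 -1.2] [-0.0081  0.0034 -0.0013] [0.1 0.1 9.9]
t 7.35 F [-1.  -0.2 -1.2] [-0.0115  0.0057 -0.0013] [ 0.1  0.1 19.9]
t 7.35 F [-1.  -0.2 -1.2] [-0.0152  0.0075 -0.0013] [ 0.1  0.1 29.9]
t 7.35 F [-1.  -0.2 -1.2] [-0.0183  0.0084 -0.0013] [ 0.1  0.1 37.9]
```

View pics/d.png

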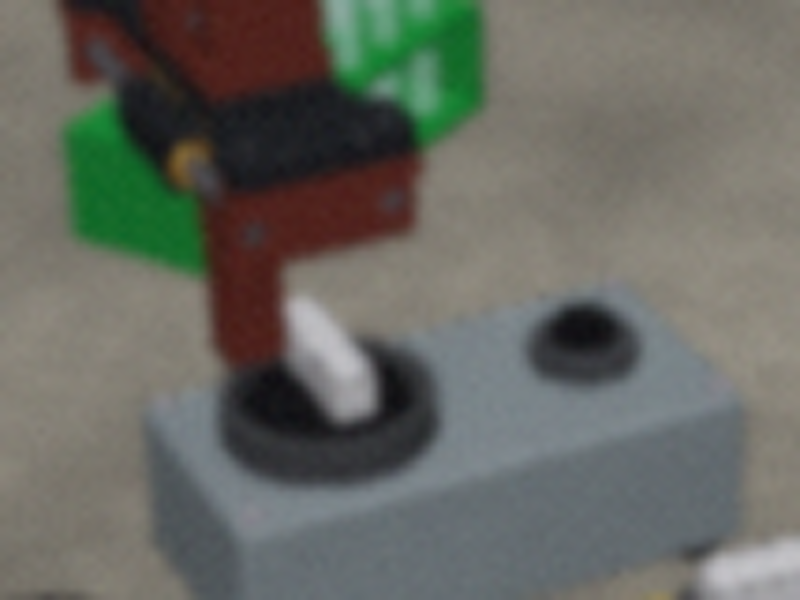

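The finger stands beside the bar's far end, on the +y side at about (250,340), clear of the disc. Now the arc clockwise, up 1.5 mm.

Call:
arm_command:
  plan:
    - [-0.0053, 0.0005, -0.0015, 0, 0, 0, -1]
    - [-0.0081, 0.0034, -0.0015, 0, 0, 10, -1]
    - [-0.0115, 0.0057, -0.0015, 0, 0, 20, -1]
    - [-0.0115, 0.0057, -0.0015, 0, 0, 20, -1]

```text
time_s: 7.85
eef_pos: [0.5636, 0.14, 0.0966]
eef_rot: [2.908, 1.183, 0.007]
force: [0.2, 0.5, 1.3]
grip_width: 0.005
gripper_force: 0.5
```

```bash
cat >> h.py <<'E'
def bar(p):
    Z=p['range_z'];I=p['img'].astype(int);w=[]
    for v in range(168,200):
      for u in range(215,252):
        if I[v,u].min()>165 and Z[v,u]>0:
          q=world(p,(u,v),depth=Z[v,u])
          if np.hypot(*(q[:2]-H))<.032: w.append(q)
    w=np.array(w);t=w[w[:,2]>np.percentile(w[:,2],90)-.006];d=t[:,:2]-t[:,:2].mean(0);e=np.linalg.eigh(d.T@d)[1][:,1]
    print('bar n',len(t),'z',np.median(t[:,2]).round(4),'angle',np.degrees(np.arctan(e[1]/e[0])).round(1))
E
python3 -c "
from h import *
p=see();bar(p)
for th in (20,30,35,40): go(15,18,79,th)
"
```

```text
finger tool-frame pct5/50/95 [[-7.8, -13.8, -49.0, 550.2, 140.9, 109.5], [0.3, -10.4, -33.2, 556.7, 147.4, 129.6], [8.4, -5.8, -13.0, 563.9, 152.9, 145.5]]
t 7.9 eef [0.5636 0.14   0.0965] F [0.5 0.7 1.6]
bar n 44 z 0.1113 angle -45.1
t 7.9 F [0.5 0.7 1.6] [-0.0011 -0.0009  0.0035] [ 0.2 -0.2  0.1]
t 7.9 F [0.5 0.7 1.6] [-0.004   0.002   0.0035] [ 0.2 -0.2 10.1]
t 7.9 F [0.5 0.7 1.6] [-0.0056  0.0032  0.0035] [ 0.2 -0.2 15.1]
t 7.9 F [0.5 0.7 1.6] [-0.0074  0.0043  0.0035] [ 0.2 -0.2 20.1]
```

The bar has turned about 19° (0.34 rad) and is still latched. Continuing, with the tip 2 mm lower.

Call:
arm_command:
  plan:
    - [-0.0025, 0.0005, 0.002, 0, 0, 5, -1]
    - [-0.004, 0.002, 0.002, 0, 0, 10, -1]
    - [-0.0056, 0.0032, 0.002, 0, 0, 15, -1]
    - [-0.0065, 0.0038, 0.002, 0, 0, 17.5, -1]
    - [-0.0065, 0.0038, 0.002, 0, 0, 17.5, -1]

```text
time_s: 8.52
eef_pos: [0.5623, 0.1332, 0.0949]
eef_rot: [3.054, 0.73, 0.01]
force: [2.9, 2.1, 2.6]
grip_width: 0.01
gripper_force: 2.0
```

```bash
python3 -c "
from h import *
p=see();bar(p)
cv2.imwrite('pics/e.png',cv2.resize(p['img'][140:220,190:297],(800,600),interpolation=2))
for th in (40,20,0): go(15,18,79,th)
"
```

```text
finger tool-frame pct5/50/95 [[-11.5, -14.1, -48.8, 547.2, 132.2, 109.9], [-2.3, -10.2, -33.4, 554.9, 141.7, 128.1], [7.2, -5.0, -15.2, 565.1, 145.7, 143.4]]
t 8.575 eef [0.5622 0.1331 0.0947] F [4.7 2.5 2.4]
bar n 43 z 0.1174 angle -59.5
t 8.57 F [4.7 2.5 2.4] [-0.0014  0.0008  0.0017] [ 0.2 -0.3  2.6]
t 8.57 F [4.7 2.5 2.4] [ 0.003  -0.006   0.0017] [  0.3  -0.3 -17.4]
t 8.57 F [4.7 2.5 2.4] [ 0.0047 -0.014   0.0017] [  0.3  -0.2 -37.4]
```

View pics/e.png

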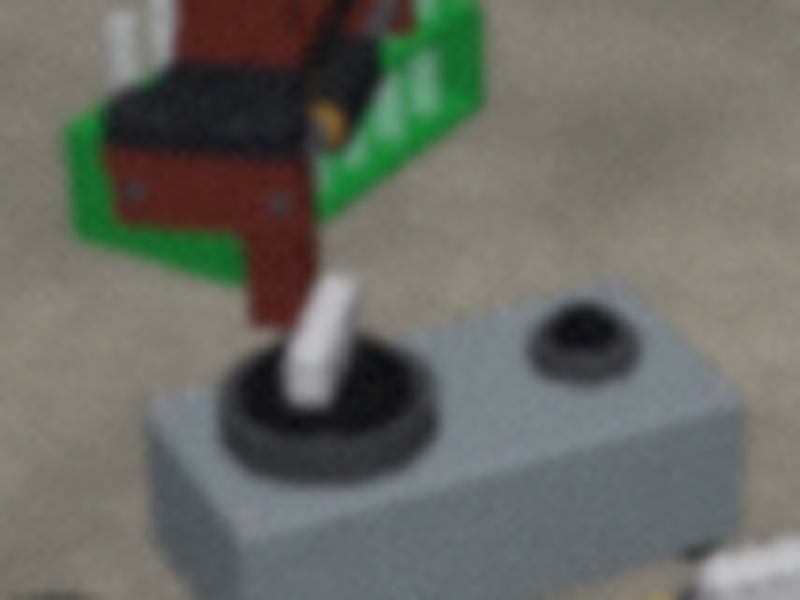

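The bar top is at 117 mm, so the head has sprung up. In the image the bar is turned and the finger is beside it at about (280,300). Next: back off along the arc, away from the bar, then up.

Call:
arm_command:
  plan:
    - [0.003, -0.002, 0, 0, 0, -8, -1]
    - [0.0045, -0.006, 0, 0, 0, -17, -1]
    - [0.0065, -0.01, 0, 0, 0, -27, -1]
    - [0.0095, -0.015, 0, 0, 0, -37, -1]
    - [0.014, -0.019, 0, 0, 0, -37, -1]

```text
time_s: 9.2
eef_pos: [0.5646, 0.1559, 0.0928]
eef_rot: [2.666, 1.656, -0.0]
force: [0.4, -0.1, 1.0]
grip_width: 0.004
gripper_force: 0.0
```

Call:
arm_command:
  plan:
    - [0.003, 0, 0, 0, 0, 0, -1]
    - [0.003, 0, -0.04, 0, 0, 0, -1]
    - [0.003, 0, -0.09, 0, 0, 0, -1]
    - [0.003, 0, -0.12, 0, 0, 0, -1]
    - [0.003, 0, -0.12, 0, 0, 0, -1]

```text
time_s: 9.82
eef_pos: [0.5672, 0.1591, 0.2165]
eef_rot: [2.666, 1.653, 0.011]
force: [-0.2, 0.0, -0.3]
grip_width: 0.002
gripper_force: 0.0
```

```bash
python3 -c "
from h import *
p=r.capture('side');bar(p);o=r.observe();print(o['eef_pos'],o['force'],o['time_s'])
cv2.imwrite('pics/f.png',cv2.resize(p['img'][100:260,130:343],(800,600),interpolation=2))
q=r.capture('top')
for n in ('jar','amber_bottle','tube_rack'):
  for pp in (p,q):
    print(n,[world(pp,d['centre'],0).round(3) for d in r.place_of(n,pp)[:1]])
"
```

```text
bar n 45 z 0.1186 angle -27.0
[0.56652224 0.15894301 0.21383079] [-0.40133437 -0.20947965 -0.54143057] 9.875
jar [array([0.517, 0.307, 0.   ])]
jar [array([0.521, 0.303, 0.   ])]
amber_bottle [array([ 0.503, -0.367,  0.   ])]
amber_bottle [array([ 0.495, -0.358,  0.   ])]
tube_rack [array([ 0.78 , -0.092,  0.   ])]
tube_rack [array([ 0.769, -0.098,  0.   ])]
```

View pics/f.png

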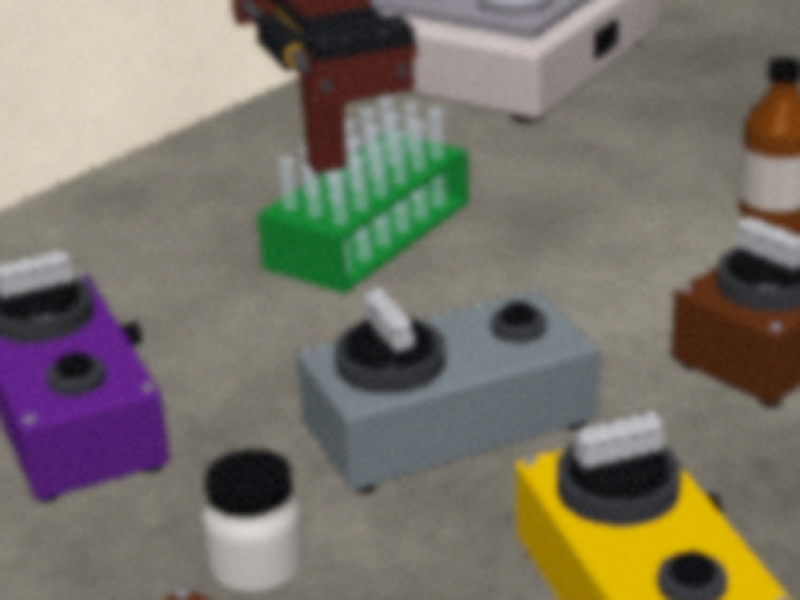

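The head is up (118.6 mm) and the bar is back at rest (-27°). The gripper is well clear and the bystanders haven't moved.

```bash
python3 -c "
from cell import r
print(r.sign_off())"
```

```text
the job is handed in; nothing more can be done
None
```

The stop button was pressed until it latched and stayed down on its own, then twisted clockwise from one side until it sprang back up; the arm is clear and the job is handed in (sign-off returned no verdict).

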